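Hold the gearbox cover over its screw holes

ROBOT

A 6-joint arm with a two-finger parallel gripper is mounted at the origin on a cart in front of the work surface, level with it; the furniture and walls round the work are solid. World frame = base frame: x ahead of the robot, y to its left, z up, the work surface at z = 0. Lengths are in mm, angles in degrees, forces in N, time in s.
With the tool pointing down it reaches from about 350 to 850 mm from the base axis. Payload 8.1 kg.
Tool frame: the origin (TCP) lies midway between the tips of the shut fingers; the grasp point (between the pads) lies 19 mm behind it; x points along the fingers, y is the direction in which the jaws open and shut, and the axes are right-handed (so a half turn about x gives the same grasp; the last joint's range is limited). The gripper opens to 85 mm and grips with 20 to 120 N. Pads are 22 mm wide; open, the fingers measure 114 mm over their backs; the gripper's body (76 mm by 85 mm) begins 54 mm behind the grasp point. The pads swing forward as they close: fully open they stand 13 mm farther back than shut.
Start: joints at [72.456, 7.471, 85.268, -0, 87.261, -4.893], TCP at [131.384, 585.443, 231.292] pointing down, gripper open.
Joint ranges: [-169.43, 169.43], [-51.17, 129.36], [1.28, 143.12], [-76.62, 256.62], [0, 156.53], [-152.29, 152.29]. Speed limits (degrees/s): [136.94, 136.94, 159.86, 180, 180, 180].

INTERFACE

Orientations are given as [roll, pitch, yaw] about the fixed x, y, z axes, in that order (R = Rz(yaw) Ry(pitch) Rx(roll)).
In Python, from bench import r gives the robot as it stands.
- The arm moves only by the tool move_arm, never from a script. Its argument "deltas" is a list of rows, each a list of 2 entries, a list of its own where there are three numbers: the shift along the tool's x, y, z in mm, then the turn about the tool's x in degrees. A call has 1 to 12 rows; each row is the pose to reach, as a shift and turn from the pose measured when the call began, along the tool's axes at that moment; what a row does not reach only later rows make up. A row lasts 1/8 s, in which the tool goes at most 62.5 mm and 10.7 degrees, less where a joint would pass 70% of its speed; a pose out of reach is approached as far as the arm can. A call with a gripper value outside its range is refused whole. "jaw" is the opening, from -1 (shut) to 1 (fully open), set as the call begins (left out, the last holds). The fingers move at their own pace and stop on an object; "squeeze" is the grip in N (left out, the last holds). Time passes only in rows, so rows that repeat a pose let the fingers close. It gives the time, the measured TCP pose, the force and the opening at its end, in the units of the state.
- r.sense(): the state, without advancing time (a new reading comes with each control period).
- r.snapshot(name): name is "scene" or "top" or "wrist"; returns (picture, depth): 480x640x3 uint8, red, green, blue; 480x640 float32, mm along the optical axis (not along the pixel's ray), 0 where there is no reading.
- r.get_calibration(name): a dict with "fovy" (degrees; the focal length in pixels is half the picture's height over the tangent of half this angle, whatever the lens; pixels are square), "cx", "cy" (the principal point, pixels), "k1" (the pictures are not rectified: a ray, as slopes to the right and down, at radius r is drawn at 1 + k1 r^2 times it, then the intrinsics apply), "position" and "attitude" of the camera in the world; the wrist camera has in their place "tool_from_camera" (4x4, takes a point from camera to tool coordinates, whose origin is the TCP and whose axes are the tool frame's). Camera axes: x right, y down, z forward; pixel columns grow to the right and rows downward; lengths in mm; the calibration is good to about 2 mm. A picture is of the moment at which its call begins: read the wrist's pose just before it. get_calibration takes no time and is no camera call.
- r.hand_in(): hands the job in, once; it reports no verdict.
The state is a dict: "time": time; "joint_pos": joint angles; "qd": joint speeds; "joint_efforts": joint torques, N m; "tool_pos": TCP position; "tcp_rot": TCP orientation; "ft_force": force on the tool from outside, world axes, zero at the start; "wrist_torque": the same for the moment, N m; "finger_gap": finger opening in mm.
Only numpy, scipy, OpenCV 4.12 (cv2) and the standard library are available. Lean on these libraries where they do the work, as an engineer would, in place of code of your own. Each camera call takes 0.05 s, during which the arm holds its last target. There are 200 camera calls.

TASK

Push the gearbox housing along the bench, without lifting it, until its long side lies flat against the steel bench stop between the stop's two end lugs. Then pick up the loose cover plate by its grip rib and hold it level about 2 cm above the housing, its four screw holes exactly in line with the four threaded holes, without ever letting it touch the housing. The job finishes while you are still holding the cover there, ready for the screws; leave the other things on the bench alone.

Things in the scene. Friction and masses are not known exactly. Their poses are not given: they have to be found in the camera images.
- stop: fixed dark steel bar, 190 mm long (x), 20 thick (y), 30 high; origin: centre of its underside. Flat contact face at y = -10 mm, looking to -y (roughly the robot's right, yaw up to 0.15 rad); the housing goes there. At both ends of that face a lug sticks out 15 mm more to -y; 162 mm clear between the lugs. Screw feet on the +y side, to y = 42 mm
- housing: loose grey gearbox housing, open aluminium top, 110 (x) by 84 (y) by 56 mm high, about 0.7 kg, slides at under 12 N; origin: centre of its underside. Long sides (y = +-42) flat; shaft bosses stick out 8 mm at the short ends, a shaft 20 mm at +x. Starts 7 to 15 cm from the stop on its -y side, turned up to 0.2 rad; seated, its origin is at y = -52 mm of the stop's frame
- housing_top (a point): centre of the housing's top face, 56 mm above its underside, axes as the housing's. The four threaded holes (7 mm) are at x = +-46 mm, y = +-33 mm from here; in the middle is an opening 72 x 46 mm.
- thread_a (a point): mouth of the housing's threaded hole at x = +46, y = +33 mm of housing_top
- thread_c (a point): mouth of the housing's threaded hole at x = -46, y = -33 mm of housing_top (diagonally opposite thread_a)
- cover: loose aluminium cover plate, 110 (x) by 84 (y) by 7 mm thick, 0.3 kg, flat on the bench to the left of the stop; origin: centre of its underside. Four 9 mm holes at x = +-46, y = +-33. Upright grip rib along x in the middle: 60 long, 18 thick (y), top 43 mm above the underside; pad 72 x 30 at its foot, top at 10 mm. Fits either way round (half a turn)
- cover_grip (a point): point to grasp on the cover: on the rib's middle, 30 mm above the cover's underside, axes as the cover's; grip across y (18 mm)
- hole_a (a point): screw hole of the cover at x = +46, y = +33 mm, at the underside
- hole_c (a point): screw hole of the cover at x = -46, y = -33 mm, at the underside (diagonally opposite hole_a)
- marker: bystander: marker pen lying flat, 17 x 129 x 17 mm, origin under its centre; leave alone
- gear: bystander: small pinion gear, 56 mm across, 28 mm high, origin under its centre; leave alone
- spanner: bystander: combination spanner lying flat, 27 x 126 x 6 mm, origin under its centre; leave alone
- tape: bystander: black tape roll lying flat, 66 mm across, 19 mm high, origin under its centre; leave alone

How it is judged (in metres and radians):
On the way, in this order (a step that is already met when the one before it is completed fails the run):
1. the housing lies against the stop, cover still on the bench (y of housing_top in the frame of stop between -0.057 and -0.045 m and x of housing_top in the frame of stop between -0.035 and 0.035 m and angle between the x axis of housing_top and the x axis of stop, either way round below 0.08 rad and linear speed of housing below 0.01 m/s and height (world z) of cover below 0.01 m), for 0.2 s.
2. the cover has been picked up by the gripper (height (world z) of cover above 0.03 m and contact force between the fingers and cover above 1 N), for 0.2 s.
At the end, for the whole second after the job is handed in: Housing within 5 mm of and 0.08 rad to the stop's face, within 35 mm of its middle; cover gripped, still, level within 0.08 rad, 10 to 35 mm above the housing's top and not touching it, each screw hole within 4 mm horizontally of its threaded hole (either way round) (y of housing_top in the frame of stop between -0.057 and -0.045 m and x of housing_top in the frame of stop between -0.035 and 0.035 m and angle between the x axis of housing_top and the x axis of stop, either way round below 0.08 rad and ((horizontal distance between hole_a and thread_a below 0.004 m and horizontal distance between hole_c and thread_c below 0.004 m) or (horizontal distance between hole_a and thread_c below 0.004 m and horizontal distance between hole_c and thread_a below 0.004 m)) and z of hole_a in the frame of housing_top between 0.01 and 0.035 m and z of hole_c in the frame of housing_top between 0.01 and 0.035 m and angle between cover_grip's own z axis and vertical below 0.08 rad and contact force between the fingers and cover above 1 N and contact force between cover and housing below 0.3 N and linear speed of cover below 0.02 m/s and linear speed of housing below 0.01 m/s); the arm keeps its last pose, push and grip.
It fails at once if the cover touches the housing (contact force between cover and housing above 0.5 N).
It fails at once if the housing is lifted or tipped (height (world z) of housing above 0.012 m or angle between housing_top's own z axis and vertical above 0.2 rad).
It fails at once if a bystander is moved by more than 3 cm (distance of any of marker, gear, spanner, tape from where it was at the start of the episode above 0.03 m).
It also fails if it takes over 56 s, if anything falls off the work surface, if the arm or the gripper's body presses on something with over 40 N, if the wrist force passes 120 N, or if a joint passes its speed limit or range.

## Working session

There is one attempt and no reset: what is moved stays moved. The work goes in short steps, Python scripts to look and compute and a tool call to move; the robot and the scene stay as the last step left them, time stands still between calls to the robot, and variables do not carry over. Pictures are saved under pics/ and viewed, about 8 in all and at most 12, crops included, and the job is handed in when it is done.

Besides the shell and the picture viewer there is one more tool, called after "Request:" as name(argument=value, ...), one argument or row to a line, values as JSON. move_arm: Moves the arm, as the interface text tells. Its arguments: {"type":"object","properties":{"deltas":{"type":"array","items":{"type":"array"}},"jaw":{"type":"number"},"squeeze":{"type":"number"}},"required":["deltas"]}

```bash
mkdir -p pics; ls; python3 - <<'E'
from bench import r
import cv2,numpy as np
s=r.sense();print({k:np.round(v,2) for k,v in s.items()})
for n in("scene","top","wrist"):
    c=r.get_calibration(n);print(n,c)
ims=[]
for n in("top","scene"):
    p,d=r.snapshot(n);np.savez(f"pics/{n}0.npz",p=p,d=d)
    cv2.imwrite(f"pics/{n}0.png",p[:,:,::-1])
E
```

```text
pics
{'time': np.float64(0.0), 'joint_pos': array([72.45,  7.52, 85.33,  0.  , 87.26, -4.89]), 'qd': array([-0.03,  0.08,  0.08,  0.  ,  0.01,  0.04]), 'joint_efforts': array([ 0.000e+00, -5.694e+01, -5.006e+01, -0.000e+00,  1.000e-02,
        0.000e+00]), 'tool_pos': array([131.23, 584.91, 230.25]), 'tcp_rot': array([ -95.63,   89.89, -108.29]), 'ft_force': array([ 1.05,  0.4 , -0.19]), 'wrist_torque': array([ 0.06, -0.02,  0.05]), 'finger_gap': np.float64(85.65)}
scene {'fovy': 53.7832893435385, 'cx': 318.37696717401747, 'cy': 239.1239771736155, 'k1': -0.0745663499973178, 'position': array([-210.44160604, -638.13606255,  586.74093076]), 'attitude': array([-118.54779711,   -1.49118875,  -46.58365775])}
top {'fovy': 42.81661859083752, 'cx': 319.947629078702, 'cy': 236.1752260786417, 'k1': -0.07117599406790777, 'position': array([ 172.99306992,   16.64285553, 1591.02028931]), 'attitude': array([-167.60269435,   -0.36646848,  -87.70700765])}
wrist {'fovy': 63.60054474412499, 'cx': 318.58078596110175, 'cy': 239.60601812094058, 'k1': 0.020267838958350794, 'tool_from_camera': array([[-1.17337231e-04, -2.58633413e-01,  9.65975540e-01,
        -1.41138894e+02],
       [ 9.99999992e-01, -6.81279135e-05,  1.03229399e-04,
        -2.08545262e-01],
       [ 3.91113262e-05,  9.65975545e-01,  2.58633419e-01,
        -6.57651265e+01],
       [ 0.00000000e+00,  0.00000000e+00,  0.00000000e+00,
         1.00000000e+00]])}
```

View pics/top0.png

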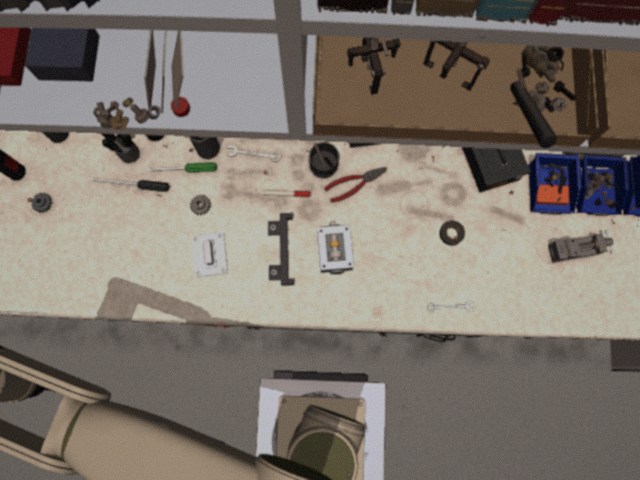

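View pics/scene0.png

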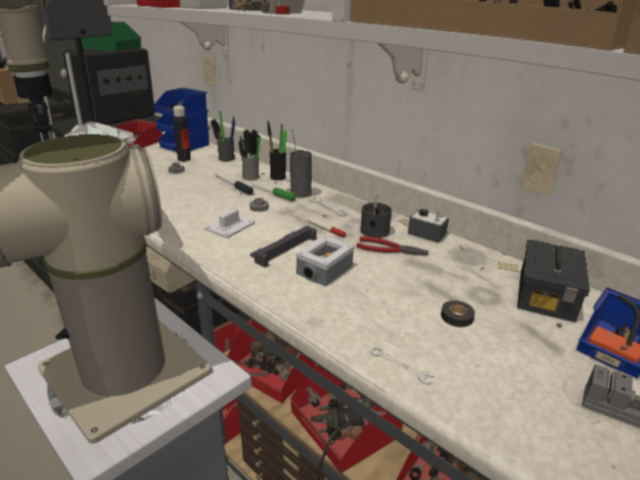

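The top view shows, with up = +x and left = +y: cover near (210,255), stop near (283,250), housing near (336,247). The gear is at (200,204), the tape at (452,232) and the spanner at (450,306). The scene view agrees.

```bash
cat > h.py <<'E'
import numpy as np,cv2
from scipy.spatial.transform import Rotation as Ro
from bench import r
def rot(a): return Ro.from_euler('xyz',a,degrees=True).as_matrix()
def pose(n,s=None):
    c=r.get_calibration(n)
    if n=="wrist":
        s=s or r.sense();R=rot(s['tcp_rot']);T=c['tool_from_camera']
        return c,R@T[:3,:3],s['tool_pos']+R@T[:3,3]
    return c,rot(c['attitude']),np.array(c['position'])
def slopes(c,uv):
    f=240/np.tan(np.radians(c['fovy']/2))
    d=(np.atleast_2d(uv).astype(float)-[c['cx'],c['cy']])/f;u=d.copy()
    for _ in range(20): u=d/(1+c['k1']*(u**2).sum(1,keepdims=True))
    return u
def plane(P,uv,z):
    c,R,p=P;u=slopes(c,uv);v=np.c_[u,np.ones(len(u))]@R.T
    return p+v*((z-p[2])/v[:,2])[:,None]
def cloud(P,d):
    v,u=np.mgrid[0:480,0:640];c,R,p=P
    s=slopes(c,np.c_[u.ravel(),v.ravel()])
    X=np.c_[s,np.ones(len(s))]*d.reshape(-1,1)
    return (X@R.T+p).reshape(480,640,3)
E
python3 - <<'E'
from h import *
P=pose("top")
for n,uv,z in [("cover",(210,255),7),("stop",(287,250),30),("housing",(336,248),56),("gear",(200,204),28),("tape",(452,232),19),("sp",(450,306),6),("screwdr",(290,192),10),("edge",(283,323),0)]:
    print(n,plane(P,[uv],z).round())
R=rot(r.sense()['tcp_rot']);print(R.round(3));print(pose("wrist")[2])
E
```

```text
cover [[459. 308.   7.]]
stop [[476. 104.  30.]]
housing [[481. -22.  56.]]
gear [[591. 341.  28.]]
tape [[ 544. -328.   19.]]
sp [[ 350. -325.    6.]]
screwdr [[639. 106.  10.]]
edge [[289. 107.   0.]]
[[-0.001  0.219  0.976]
 [-0.002  0.976 -0.219]
 [-1.    -0.002 -0.   ]]
[ 67.08412066 599.38234301 371.4854075 ]
```

Request:
move_arm(
  deltas=[
    [[-70,-388,394],-12.5],
    [[-70,-388,394],-12.5],
    [[-70,-388,394],-12.5],
    [[-70,-388,394],-12.5],
    [[-70,-388,394],-12.5],
    [[-70,-388,394],-12.5],
    [[-70,-388,394],-12.5],
    [[-70,-388,394],-12.5],
    [[-70,-388,394],-12.5],
    [[-70,-388,394],-12.5],
    [[-70,-388,394],-12.5],
    [[-70,-388,394],-12.5],
  ],
  jaw=-1,
)

```text
time: 1.6
tool_pos: [430.1, 121.3, 300.6]
tcp_rot: [-130.3, 89.9, -130.4]
ft_force: [0.3, -0.5, 0.1]
finger_gap: 0.1
```

```bash
python3 - <<'E'
from h import *
s=r.sense();p,d=r.snapshot("wrist");np.savez("pics/w1.npz",p=p,d=d,pos=s['tool_pos'],rot=s['tcp_rot'])
print(s['time'],s['tool_pos'],s['qd'].round(1)); print(rot(s['tcp_rot']).round(3))
cv2.imwrite("pics/w1.png",p[:,:,::-1])
E
```

```text
1.6 [430.06006914 121.27856774 300.58063799] [ 0.6 -0.1 -0.1 -0.2 -0.  -0.3]
[[-0.001  0.001  1.   ]
 [-0.001  1.    -0.001]
 [-1.    -0.001 -0.001]]
```

View pics/w1.png

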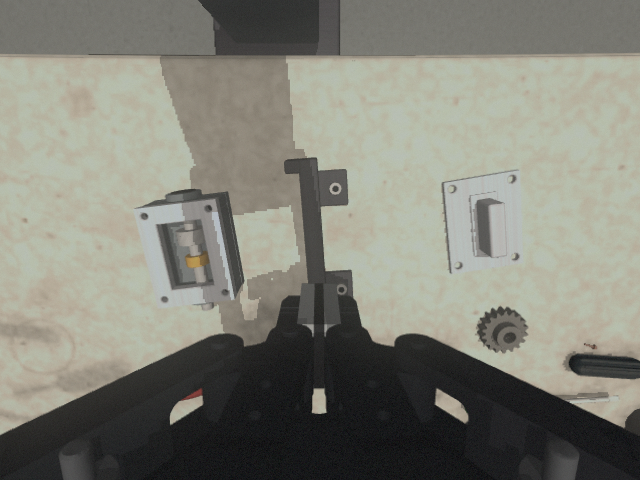

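The wrist view (up = -x, right = +y) shows the housing at (190,250) with holes near (144,216), (208,209), (164,300) and (225,292). The stop bar runs from (300,165) down under the fingers. The cover holes are at (452,189), (512,179), (460,266) and (515,257), and the gear is at (502,330).

```bash
cat >> h.py <<'E'
def holes(p,uv,w=7):
    # refine dark hole centres near given pixels: weighted centroid of darkness
    g=cv2.cvtColor(p,cv2.COLOR_RGB2GRAY).astype(float);o=[]
    for u,v in uv:
        for _ in range(3):
            a,b=int(round(u)),int(round(v));q=g[b-w:b+w+1,a-w:a+w+1]
            k=np.clip(np.median(q)-25-q,0,None);yy,xx=np.mgrid[-w:w+1,-w:w+1]
            k=k*(xx**2+yy**2<=w*w)
            if k.sum()>0: u,v=a+(k*xx).sum()/k.sum(),b+(k*yy).sum()/k.sum()
        o.append((u,v))
    return np.array(o)
def fit4(X):
    # X ordered around arbitrary: centre, yaw of the 92 side, sides
    c=X[:,:2].mean(0);q=X[:,:2]
    e=[(q[2]-q[0]),(q[3]-q[1])];m=sum(e)/2
    return c,np.degrees(np.arctan2(m[1],m[0])),[np.linalg.norm(q[2]-q[0]),np.linalg.norm(q[3]-q[1]),np.linalg.norm(q[1]-q[0]),np.linalg.norm(q[3]-q[2])]
E
python3 - <<'E'
from h import *
z=np.load("pics/w1.npz");p,d=z['p'],z['d'];P=pose("wrist",{'tool_pos':z['pos'],'tcp_rot':z['rot']})
C=cloud(P,d)
for n,uv,h in [("housing",[(144,216),(208,209),(164,300),(225,292)],56),("cover",[(452,189),(512,179),(460,266),(515,257)],7)]:
    k=holes(p,uv,6);X=plane(P,k,h);print(n,k.round(1).tolist());print(X.round(1).tolist(),fit4(X))
# heights
print("bench z",np.median(C[100:140,380:430,2]), "housing top", [C[v,u,2].round(1) for v,u in((211,175),(225,152),(296,190))], "cover",C[185:190,475:480,2].mean(),C[230,490].round(1))
Z=C[:,:,2]
m=((Z>22)&(Z<36)&(C[:,:,1]>40)&(C[:,:,1]<170)&(C[:,:,0]<520));m[290:,:]=0
ys,xs=np.nonzero(m);q=C[ys,xs];print(len(q))
for x0 in range(375,500,10):
    a=q[abs(q[:,0]-x0)<5]
    if len(a):print(x0,np.percentile(a[:,1],[2,98]).round(1),np.median(a[:,2]).round(1))
E
```

```text
housing [[144.0, 215.7], [208.3, 207.8], [164.1, 298.9], [224.8, 291.5]]
[[442.2, -55.8, 56.0], [434.0, 9.7, 56.0], [532.9, -44.8, 56.0], [524.6, 20.6, 56.0]] (array([483.43026901, -17.58464864]), np.float64(6.869870876141766), [np.float64(91.38277897015313), np.float64(91.2256345493339), np.float64(65.9220065609325), np.float64(65.91352508215252)])
cover [[453.8, 188.6], [513.2, 178.4], [459.6, 265.8], [516.1, 256.6]]
[[421.2, 272.2, 7.0], [410.2, 336.6, 7.0], [512.4, 287.1, 7.0], [501.0, 351.6, 7.0]] (array([461.20602682, 311.87177778]), np.float64(9.363662536731848), [np.float64(92.36845421843897), np.float64(92.06151842984806), np.float64(65.36488734560439), np.float64(65.48886847215209)])
bench z -1.3901087577867486 housing top [np.float64(53.8), np.float64(54.4), np.float64(54.0)] cover 5.454870422348311 [460.6 302.   42. ]
2384
385 [ 86.  118.1] 28.0
395 [ 85.4 118.1] 28.5
405 [ 87.3 119.2] 28.4
415 [101.  120.2] 28.5
425 [101.9 121.3] 28.5
435 [102.8 121.3] 28.6
445 [102.8 122.3] 28.6
455 [103.7 122.3] 28.5
465 [104.8 123.4] 28.6
475 [105.7 124.6] 28.6
485 [105.6 124.6] 28.7
495 [106.6 125.7] 28.4
```

```bash
python3 - <<'E'
from h import *
z=np.load("pics/w1.npz");p,d=z['p'],z['d'];P=pose("wrist",{'tool_pos':z['pos'],'tcp_rot':z['rot']})
C=cloud(P,d);Z=C[:,:,2]
g=p.max(2)
m=(Z>24)&(Z<33)&(C[:,:,1]>70)&(C[:,:,1]<140);m[282:,:]=0
# cast pixels onto the z=30 plane
ys,xs=np.nonzero(m);q=plane(P,np.c_[xs,ys],30)
L=[];Rr=[]
for v in range(170,282,1):
    u=np.nonzero(m[v])[0]
    if len(u)<5: continue
    a=plane(P,[[u.min()-.5,v],[u.max()+.5,v]],30);L.append(a[0]);Rr.append(a[1])
L=np.array(L);Rr=np.array(Rr)
k=(L[:,0]>415);lf=np.polyfit(L[k,0],L[k,1],1);k=(Rr[:,0]>390);rf=np.polyfit(Rr[k,0],Rr[k,1],1)
print(lf,rf,np.polyval(lf,475),np.polyval(rf,475), 'xmin',np.percentile(q[:,0],[0.2,1,2]))
yaw=(lf[0]+rf[0])/2;t=np.array([np.cos(yaw),np.sin(yaw)]);n=np.array([-t[1],t[0]])
print('yaw',np.degrees(np.arctan(yaw)));s=q[:,:2]@t;print('along min',np.percentile(s,[.2,1]));
s0=np.percentile(s,.4);face=np.array([475,np.polyval(lf,475)])
o=t*(s0+95)+n*((face@n)+10);print('stop origin',o)
H=np.array([483.4,-17.6]);print('housing in stop',(H-o)@t,(H-o)@n)
k=(L[:,0]<415);print('lug',(L[k,:2]@t).round(0)[::4],(L[k,:2]@n-face@n).round(1)[::4])
print(r.sense()['joint_pos'].round(1), n,t)
E
```

```text
[6.94139546e-02 7.18761999e+01] [6.88569460e-02 9.20118755e+01] 104.8478283595795 124.71892484274534 xmin [387.21645761 388.23343348 389.25427428]
yaw 3.9548764733558595
along min [393.50821604 394.17495701]
stop origin [481.84831925 115.34599202]
housing in stop -7.635986895847817 -132.73558758118733
lug [403. 409. 413. 417.] [-14.5  -0.1  -0.5   0.2]
[ 9.200e+00 -1.770e+01  1.018e+02 -1.000e-01  9.600e+01 -8.070e+01] [-0.06908039  0.9976111 ] [0.9976111  0.06908039]
```

Request:
move_arm(
  deltas=[
    [[200,-219,59],86],
    [[200,-219,59],86],
    [[200,-219,59],86],
    [[200,-219,59],86],
    [[200,-219,59],86],
    [[200,-219,59],86],
    [[200,-219,59],86],
    [[200,-219,59],86],
    [[200,-219,59],86],
    [[200,-219,59],86],
    [[200,-219,59],86],
  ],
  jaw=0.4,
)

```text
time: 3.02
tool_pos: [488.8, -97.6, 101.0]
tcp_rot: [-36.9, 89.9, -122.8]
ft_force: [0.9, 0.3, -0.2]
finger_gap: 60.1
```

```bash
python3 - <<'E'
from h import *
s=r.sense();print(s['time'],s['tool_pos'].round(1),s['finger_gap'],s['joint_pos'].round(1));R=rot(s['tcp_rot']);print(R.round(3))
print('to (489,-97.7,8):',R.T@(np.array([489,-97.7,8])-s['tool_pos']))
E
```

```text
3.025 [488.8 -97.6 101. ] 60.07396803785392 [-1.710e+01 -2.300e+00  1.094e+02 -1.000e-01  7.300e+01 -2.120e+01]
[[-0.001  0.997  0.072]
 [-0.001  0.072 -0.997]
 [-1.    -0.001  0.001]]
to (489,-97.7,8): [9.29536343e+01 2.70260849e-01 1.16331219e-02]
```

Request:
move_arm(
  deltas=[
    [[50,0,0],0],
    [[80,0,0],0],
    [[93,0,0],0],
    [[93,0,0],0],
  ],
)

```text
time: 3.52
tool_pos: [488.3, -97.5, 7.5]
tcp_rot: [-70.5, 89.9, -156.4]
ft_force: [0.7, 0.4, -0.6]
finger_gap: 59.8
```

Request:
move_arm(
  deltas=[
    [[0,0,-10],0],
    [[0,0,-18],0],
    [[0,0,-24],0],
    [[0,0,-30],0],
    [[0,0,-36],0],
    [[0,0,-42],0],
    [[0,0,-42],0],
  ],
)

```text
time: 4.4
tool_pos: [486.2, -55.6, 8.5]
tcp_rot: [-13.2, 89.9, -99.0]
ft_force: [-0.3, -0.7, 6.8]
finger_gap: 59.8
```

```bash
python3 - <<'E'
from h import *
s=r.sense();p,d=r.snapshot("wrist");print(s['time'],s['tool_pos'],s['ft_force']);np.savez("pics/w2.npz",p=p,d=d,pos=s['tool_pos'],rot=s['tcp_rot'])
cv2.imwrite("pics/w2.png",p[:,:,::-1])
E
```

```text
4.4 [486.21223907 -55.55217101   8.49879323] [-0.28995013 -0.73726349  6.76070975]
```

View pics/w2.png

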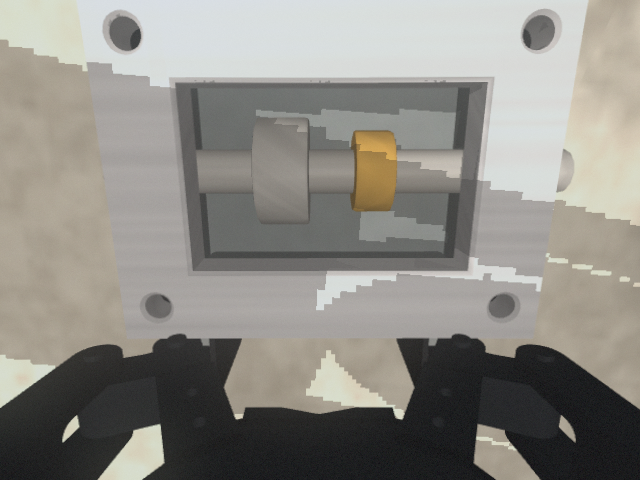

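The housing fills the wrist view, with holes at (124,32), (540,31), (158,306) and (502,306). Its rear edge sits squarely against both fingers. I'll check for tilt because of the 6.8 N vertical force.

```bash
python3 - <<'E'
from h import *
z=np.load("pics/w2.npz");p,d=z['p'],z['d'];P=pose("wrist",{'tool_pos':z['pos'],'tcp_rot':z['rot']})
C=cloud(P,d)
m=np.zeros((480,640),bool);m[60:76,120:540]=1;m[280:325,180:480]=1;m[90:260,120:160]=1;m[90:260,500:530]=1
q=C[m];q=q[abs(q[:,2]-54)<8];A=np.c_[q[:,:2],np.ones(len(q))];k=np.linalg.lstsq(A,q[:,2],rcond=None)[0]
print('slope deg',np.degrees(k[:2]),'z',np.median(q[:,2]),len(q))
X=plane(P,[(124,32),(540,31),(158,306),(502,306)],56);print(X.round(1).tolist(),X.mean(0))
o=np.array([481.85,115.35]);t=np.array([.9976,.0691]);n=np.array([-.0691,.9976]);c=X[:,:2].mean(0)-o;print('H in stop',c@t,c@n)
g=z['pos'][:2]-o;print('tcp',g@t,g@n)
# what of the fingers lies above the housing: cloud near knuckles
for v,u in [(345,180),(345,460),(350,225),(350,415),(370,170)]:print((v,u),C[v,u].round(1))
E
```

```text
slope deg [0.04000247 0.01146427] z 54.51505901518927 31992
[[437.2, 27.8, 56.0], [527.0, 34.6, 56.0], [442.1, -36.5, 56.0], [531.7, -29.9, 56.0]] [484.50739634  -1.00301389  56.        ]
H in stop -5.388974667424847 -116.25739274375682
tcp -7.457570324653039 -170.7934365236296
(345, 180) [448.6 -46.   58.5]
(345, 460) [520.9 -39.7  60.2]
(350, 225) [456.  -58.5  39.3]
(350, 415) [515.3 -52.3  42.4]
(370, 170) [450.1 -45.8  69.7]
```

Request:
move_arm(
  deltas=[
    [[-4,0,2],0],
    [[-7,0,2],0],
    [[-7,0,0],0],
    [[-7,0,-6],0],
    [[-7,0,-14],0],
    [[-7,0,-22],0],
    [[-7,0,-30],0],
    [[-7,0,-38],0],
    [[-7,0,-46],0],
    [[-7,0,-53],0],
    [[-7,0,-58],0],
    [[-7,0,-60],0],
  ],
)

```text
time: 5.95
tool_pos: [481.9, 4.6, 15.6]
tcp_rot: [-4.8, 89.9, -90.5]
ft_force: [-0.5, -4.8, 2.6]
finger_gap: 59.2
```

Request:
move_arm(
  deltas=[
    [[0,0,-2],0],
    [[0,0,-4],0],
    [[0,0,-5],0],
    [[0,0,-5],0],
  ],
)

```text
time: 6.45
tool_pos: [481.5, 9.8, 15.6]
tcp_rot: [-5.5, 89.9, -91.3]
ft_force: [0.6, -4.4, 3.3]
finger_gap: 59.9
```

Request:
move_arm(
  deltas=[
    [[0,0,-1],0],
    [[0,0,-2],0],
    [[0,0,-2],0],
  ],
)

```text
time: 6.82
tool_pos: [481.3, 9.9, 15.6]
tcp_rot: [-7.9, 89.7, -93.7]
ft_force: [-0.4, -15.3, 3.0]
finger_gap: 59.6
```

Request:
move_arm(
  deltas=[
    [[0,0,-1],0],
    [[0,0,-2],0],
    [[0,0,-2],0],
  ],
)

```text
time: 7.2
tool_pos: [481.2, 9.9, 15.7]
tcp_rot: [-6.9, 89.6, -92.7]
ft_force: [-0.4, -16.7, 1.8]
finger_gap: 59.5
```

Request:
move_arm(
  deltas=[
    [[0,0,10],0],
    [[0,0,20],0],
    [[-60,0,25],-8],
    [[-110,0,10],-18],
    [[-150,20,-10],-28],
    [[-150,52,-53],-38],
    [[-150,52,-53],-48],
    [[-150,52,-53],-58],
    [[-150,52,-53],-68],
    [[-150,52,-53],-78],
    [[-150,52,-53],-90],
    [[-150,52,-53],-90],
  ],
  jaw=1,
)

```text
time: 8.7
tool_pos: [529.0, 67.7, 165.0]
tcp_rot: [-102.0, 89.6, -97.9]
ft_force: [0.1, 0.0, -0.1]
finger_gap: 85.3
```

Request:
move_arm(
  deltas=[
    [[0,0,0],0],
  ],
)

```text
time: 8.82
tool_pos: [528.9, 67.7, 164.8]
tcp_rot: [-105.5, 89.6, -101.5]
ft_force: [-0.2, -0.6, -0.5]
finger_gap: 85.3
```

```bash
python3 - <<'E'
from h import *
s=r.sense();p,d=r.snapshot("wrist");print(s['time'],s['tool_pos'],s['qd'].round(1));np.savez("pics/w3.npz",p=p,d=d,pos=s['tool_pos'],rot=s['tcp_rot'])
cv2.imwrite("pics/w3.png",p[:,:,::-1])
E
```

```text
8.825 [528.92402636  67.73706284 164.80300866] [-0.1  0.1  0.2  0.3  0.  -0. ]
```

View pics/w3.png

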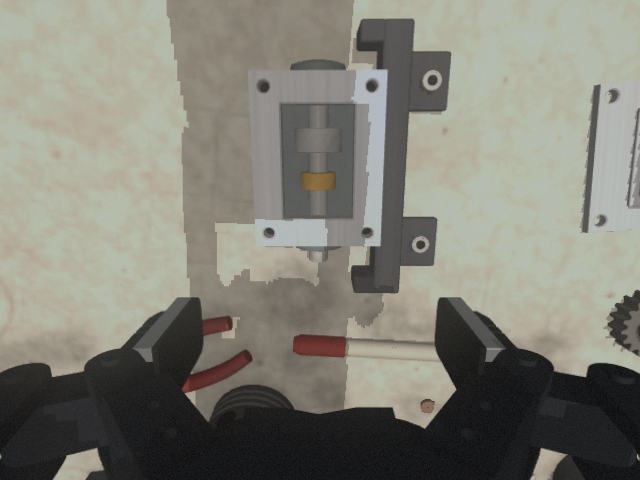

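The wrist view shows the housing's long side flat against the stop, between the lugs. Its holes are near (264,86), (372,85), (269,233) and (367,232). Now I'll look at the cover in the same way.

Request:
move_arm(
  deltas=[
    [[0,60,0],-5.4],
    [[0,120,0],-5.4],
    [[10,180,-1],-5.4],
    [[30,230,-1],-5.4],
    [[49,253,-1],-5.4],
    [[49,253,-1],-5.4],
    [[49,253,-1],-5.4],
  ],
)

```text
time: 9.75
tool_pos: [510.6, 319.2, 114.5]
tcp_rot: [-109.6, 89.6, -100.3]
ft_force: [0.7, 0.1, -0.2]
finger_gap: 85.2
```

```bash
python3 - <<'E'
from h import *
s=r.sense();p,d=r.snapshot("wrist");print(s['time'],s['tool_pos'],s['qd'].round(1));np.savez("pics/w4.npz",p=p,d=d,pos=s['tool_pos'],rot=s['tcp_rot'])
cv2.imwrite("pics/w4.png",p[:,:,::-1])
z=np.load("pics/w3.npz");P=pose("wrist",{'tool_pos':z['pos'],'tcp_rot':z['rot']})
k=holes(z['p'],[(264,86),(372,85),(269,233),(367,232)],8);print(k.round(1).tolist());X=plane(P,k,56);print(X.round(1).tolist(),fit4(X))
C=cloud(P,z['d']);Z=C[:,:,2]
m=(Z>25)&(Z<32);L=[]
for v in range(60,255):
    u=np.nonzero(m[v,385:430])[0]
    if len(u)>5:L.append(plane(P,[[385+u.max()+.5,v]],30)[0])
L=np.array(L);k=(L[:,1]<np.median(L[:,1])+8);f=np.polyfit(L[k,0],L[k,1],1);print('stop back edge',f,np.degrees(np.arctan(f[0])),np.polyval(f,480))
E
```

```text
9.75 [510.55174537 319.204413   114.46227427] [-0.8 -1.  -0.3  0.1 -0.  -0.2]
[[263.7, 86.5], [371.1, 85.7], [268.8, 232.0], [366.5, 231.4]]
[[436.9, 27.5, 56.0], [432.0, 92.0, 56.0], [527.0, 33.7, 56.0], [522.0, 98.4, 56.0]] (array([479.48494336,  62.90310886]), np.float64(4.0121166508063), [np.float64(90.33957437869002), np.float64(90.25404768543046), np.float64(64.75628714434855), np.float64(64.93493294326021)])
stop back edge [6.88484112e-02 9.12610610e+01] 3.9385082552764277 124.30829836834235
```

View pics/w4.png

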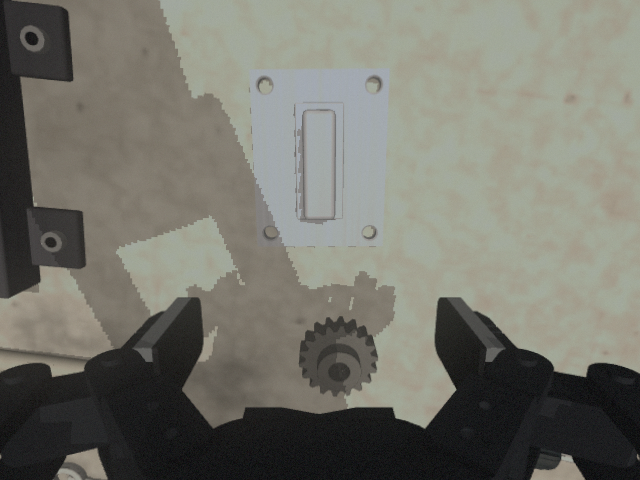

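```bash
python3 - <<'E'
from h import *
def hough(p,uv,w=16,sc=6,rr=(5,11)):
    g=cv2.cvtColor(p,cv2.COLOR_RGB2GRAY);o=[]
    for u,v in uv:
        q=cv2.resize(g[v-w:v+w,u-w:u+w],None,fx=sc,fy=sc,interpolation=cv2.INTER_CUBIC)
        q=cv2.normalize(cv2.GaussianBlur(q,(0,0),3),None,0,255,cv2.NORM_MINMAX)
        c=cv2.HoughCircles(q,cv2.HOUGH_GRADIENT,1,200,param1=80,param2=12,minRadius=rr[0]*sc,maxRadius=rr[1]*sc)
        c=c[0,0];o.append(((c[0]+.5)/sc-.5+u-w,(c[1]+.5)/sc-.5+v-w,c[2]/sc))
    return np.array(o)
for f,uv,h in [("w3",[(264,86),(371,86),(269,232),(367,231)],56),("w4",[(265,86),(373,85),(271,232),(369,232)],7)]:
    z=np.load(f"pics/{f}.npz");P=pose("wrist",{'tool_pos':z['pos'],'tcp_rot':z['rot']})
    k=hough(z['p'],uv);print(k.round(1).tolist());X=plane(P,k[:,:2],h);print(f,X.round(1).tolist(),fit4(X))
C=cloud(P,z['d'])
m=((C[:,:,2]>36)&(C[:,:,2]<46)).astype(np.uint8);m[:90]=0;m[240:]=0;m[:,:280]=0;m[:,360:]=0
ys,xs=np.nonzero(m);X=plane(P,np.c_[xs,ys],43)
print('rib',len(xs),cv2.minAreaRect(X[:,:2].astype(np.float32)))
print('tool yaw',np.degrees(np.arctan2(*rot(z['rot'])[[1,0],2])),rot(z['rot']).round(4), r.sense()['joint_pos'].round(1))
E
```

```text
[[262.29998779296875, 85.0, 7.0], [371.20001220703125, 85.80000305175781, 5.599999904632568], [268.70001220703125, 232.3000030517578, 5.199999809265137], [367.0, 232.1999969482422, 5.300000190734863]]
w3 [[436.1, 26.6, 56.0], [432.1, 92.1, 56.0], [527.3, 33.6, 56.0], [522.5, 98.8, 56.0]] (array([479.47975121,  62.78481597]), np.float64(4.334537029251992), [np.float64(91.43803920475568), np.float64(90.69950291041276), np.float64(65.57968198591985), np.float64(65.38355895208858)])
[[263.79998779296875, 83.5, 8.600000381469727], [373.70001220703125, 83.5, 9.100000381469727], [270.20001220703125, 231.6999969482422, 7.199999809265137], [368.5, 231.6999969482422, 7.199999809265137]]
w4 [[421.0, 270.6, 7.0], [410.5, 335.5, 7.0], [511.0, 286.1, 7.0], [500.4, 350.2, 7.0]] (array([460.7384036 , 310.60336379]), np.float64(9.55232371939581), [np.float64(91.33796228810051), np.float64(91.17006426106212), np.float64(65.75305887168541), np.float64(65.00393727083092)])
rib 3546 ((461.3005065917969, 310.789306640625), (57.98747634887695, 17.61187171936035), 9.585854530334473)
tool yaw 9.304824022744764 [[-0.0013 -0.1617  0.9868]
 [-0.007   0.9868  0.1617]
 [-1.     -0.0067 -0.0024]] [ 27.3  12.7  91.8  -0.3  75.7 -71.9]
```

The cover fills nearly the same image region, with holes at (264,84), (374,84), (270,232) and (369,232) and the rib centred at (319,164). It is centred at about (461,311) with a yaw of 9.5°, so I'll go and grip it.

Request:
move_arm(
  deltas=[
    [[0,0,-25],-0.2],
    [[0,0,-50],-0.2],
    [[20,0,-50.3],-0.2],
    [[40,0.3,-50.3],-0.2],
    [[50,0.3,-50.3],-0.2],
    [[50,0.3,-50.3],-0.2],
    [[50,0.3,-50.3],-0.2],
  ],
)

```text
time: 10.68
tool_pos: [461.8, 311.1, 65.3]
tcp_rot: [-100.2, 89.6, -90.8]
ft_force: [-0.0, -0.2, 0.9]
finger_gap: 85.4
```

```bash
python3 - <<'E'
from h import *
s=r.sense();R=rot(s['tcp_rot']);print(s['time'],s['tool_pos'],np.degrees(np.arctan2(R[1,2],R[0,2])))
print('to grip',(R.T@(np.array([461,310.7,14])-s['tool_pos'])).round(1))
E
```

```text
10.675 [461.7676896  311.05331308  65.30775414] 9.472396928080396
to grip [51.3  0.1 -0.8]
```

Request:
move_arm(
  deltas=[
    [[25,0,-0.5],0],
    [[45,0,-0.8],0],
    [[51,0,-0.8],0],
    [[51,0,-0.8],0],
  ],
)

```text
time: 11.18
tool_pos: [460.7, 310.5, 14.0]
tcp_rot: [-107.5, 89.6, -98.0]
ft_force: [-0.2, 0.6, -0.5]
finger_gap: 84.9
```

Request:
move_arm(
  deltas=[
    [[0,0,0],0],
    [[0,0,0],0],
    [[0,0,0],0],
    [[0,0,0],0],
    [[0,0,0],0],
    [[0,0,0],0],
  ],
  jaw=-1,
  squeeze=50,
)

```text
time: 11.92
tool_pos: [461.1, 310.7, 14.4]
tcp_rot: [-101.6, 89.6, -92.1]
ft_force: [-0.5, -0.8, 4.7]
finger_gap: 17.2
```

Request:
move_arm(
  deltas=[
    [[-10,0,0],0],
    [[-30,0,0],0],
    [[-60,0,0],0],
    [[-90,0,0],0],
    [[-120,0,0],0],
    [[-150,0,0],0],
    [[-150,0,0],0],
    [[-150,0,0],0],
  ],
)

```text
time: 12.92
tool_pos: [460.6, 311.4, 163.7]
tcp_rot: [-108.1, 89.6, -98.6]
ft_force: [0.5, -0.6, -3.1]
finger_gap: 17.2
```

```bash
python3 - <<'E'
from h import *
s=r.sense();p,d=r.snapshot("wrist");print(s['time'],s['tool_pos'],s['ft_force'],s['finger_gap']);np.savez("pics/w5.npz",p=p,d=d,pos=s['tool_pos'],rot=s['tcp_rot'])
cv2.imwrite("pics/w5.png",p[:,:,::-1]);p,d=r.snapshot("scene");cv2.imwrite("pics/s5.png",p[:,:,::-1])
R=rot(s['tcp_rot']);print(R.round(4),np.degrees(np.arctan2(R[1,2],R[0,2])))
E
```

```text
12.925 [460.6078465  311.35237454 163.67821968] [ 0.45779147 -0.64143773 -3.1474491 ] 17.15262107726495
[[-0.001  -0.1646  0.9864]
 [-0.0068  0.9863  0.1645]
 [-1.     -0.0066 -0.0021]] 9.470843877850976
```

View pics/w5.png

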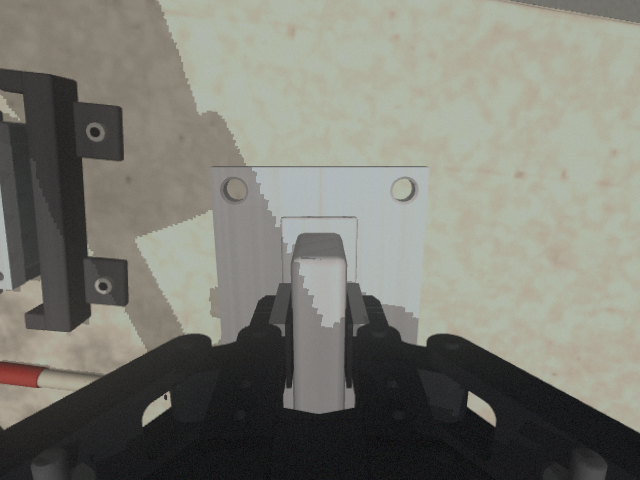

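The cover is held. The two near holes are at (234,188) and (404,188), and the plate edge is straight at row 166.

```bash
cat > t.py <<'E'
from h import *
import sys
def cover_in_tool(f,uv=((234,188),(404,188))):
    z=np.load(f"pics/{f}.npz");p=z['p'];c=r.get_calibration("wrist");T=c['tool_from_camera']
    P=(c,T[:3,:3],T[:3,3]);C=cloud(P,z['d'])   # tool frame
    m=np.zeros((480,640),bool);m[172:176,230:410]=1;m[180:290,255:270]=1;m[180:230,365:385]=1;m[205:290,225:270]=1;m[205:290,365:405]=1
    q=C[m];q=q[abs(q[:,0]-np.median(q[:,0]))<6]
    k=np.linalg.lstsq(np.c_[q[:,1:],np.ones(len(q))],q[:,0],rcond=None)[0]
    print('plate top: x=%.4f y + %.4f z + %.2f'%tuple(k))
    g=cv2.cvtColor(p,cv2.COLOR_RGB2GRAY);o=[];w,sc=20,6
    for u,v in uv:
        Q=cv2.resize(g[v-w:v+w,u-w:u+w],None,fx=sc,fy=sc,interpolation=cv2.INTER_CUBIC)
        Q=cv2.normalize(cv2.GaussianBlur(Q,(0,0),3),None,0,255,cv2.NORM_MINMAX)
        h=cv2.HoughCircles(Q,cv2.HOUGH_GRADIENT,1,200,param1=80,param2=12,minRadius=9*sc,maxRadius=15*sc)[0,0]
        o.append(((h[0]+.5)/sc-.5+u-w,(h[1]+.5)/sc-.5+v-w,h[2]/sc))
    o=np.array(o);print(o.round(1).tolist());s=slopes(c,o[:,:2]);v=np.c_[s,np.ones(2)]@T[:3,:3].T
    for X0 in (k[2],7.0):
        X=T[:3,3]+v*((X0-T[0,3])/v[:,0])[:,None];print('x0 %.1f'%X0,X[:,1:].round(2).tolist(),'sep',np.linalg.norm(X[1]-X[0]))
cover_in_tool(sys.argv[1])
E
python3 t.py w5
```

```text
plate top: x=-0.0034 y + -0.0020 z + 8.87
[[237.6999969482422, 187.5, 11.199999809265137], [402.70001220703125, 189.0, 12.199999809265137]]
x0 8.9 [[-31.26, -46.49], [32.59, -45.91]] sep 63.85157178619099
x0 7.0 [[-30.87, -46.73], [32.18, -46.16]] sep 63.0537910565124
```

Request:
move_arm(
  deltas=[
    [[0,-15,-1],0.5],
    [[0,-40,-4],1],
    [[0,-70,-6],2],
    [[0,-100,-9],3],
    [[0,-130,-11],4],
    [[0,-160,-14],5],
    [[0,-190,-17],5.5],
    [[0,-215,-19],5.5],
    [[0,-235,-21],5.5],
    [[0,-245,-22],5.5],
    [[0,-248.3,-22],5.5],
    [[0,-248.3,-22],5.5],
  ],
)

```text
time: 14.52
tool_pos: [479.1, 62.6, 164.3]
tcp_rot: [-117.1, 89.5, -113.2]
ft_force: [-0.9, -0.0, -2.9]
finger_gap: 17.2
```

```bash
python3 - <<'E'
from h import *
s=r.sense();R=rot(s['tcp_rot']);print(s['time'],s['tool_pos'],s['ft_force'].round(1),s['finger_gap'],np.degrees(np.arctan2(R[1,2],R[0,2])))
print('to go',(R.T@(np.array([479.8,62.9,92])-s['tool_pos'])).round(1))
E
```

```text
14.525 [479.07051262  62.64547249 164.25229117] [-0.9 -0.  -2.9] 17.239297679627132 3.9587939644480015
to go [72.2  0.7  1. ]
```

Descend in two steps, looking in between.

Request:
move_arm(
  deltas=[
    [[15,0.3,0.4],0],
    [[35,0.5,0.8],0],
    [[50,0.6,0.8],0],
    [[57,0.6,0.8],0],
    [[57,0.6,0.8],0],
    [[57,0.6,0.8],0],
  ],
)

```text
time: 15.28
tool_pos: [480.2, 62.9, 108.0]
tcp_rot: [-109.1, 89.5, -105.2]
ft_force: [-0.1, 0.1, -3.5]
finger_gap: 17.2
```

```bash
python3 - <<'E'
from h import *
s=r.sense();p,d=r.snapshot("wrist");print(s['time'],s['tool_pos'],s['ft_force'].round(1),s['finger_gap']);np.savez("pics/w6.npz",p=p,d=d,pos=s['tool_pos'],rot=s['tcp_rot'])
R=rot(s['tcp_rot']);print(np.degrees(np.arctan2(R[1,2],R[0,2])),'to go',(R.T@(np.array([479.8,62.9,92])-s['tool_pos'])).round(1))
a=cv2.resize(p[150:290,200:440],None,fx=3,fy=3,interpolation=cv2.INTER_CUBIC)
cv2.imwrite("pics/w6.png",a[:,:,::-1])
E
```

```text
15.275 [480.19042107  62.92112418 107.95942583] [-0.1  0.1 -3.5] 17.17872711789377
3.9649034728826185 to go [16.   0.1 -0.3]
```

View pics/w6.png

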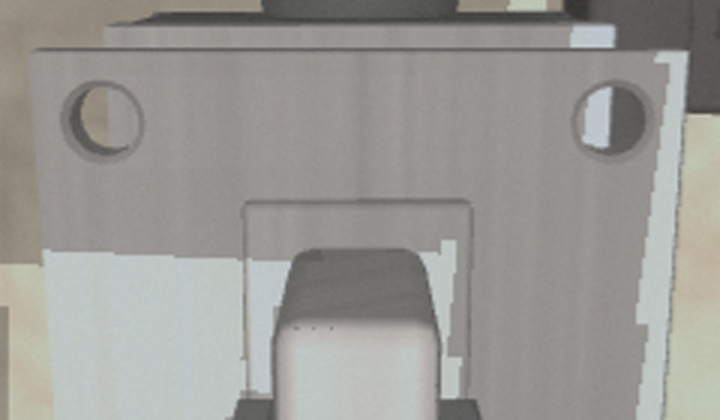

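The crop shows the cover plate centred over the housing. The cover edges are at crop x = 32 and 688, the housing edges at 106 and 614, and both centre on 360. The near edges are at crop rows 50 (cover) and 24 (housing). I'll check this numerically.

```bash
python3 - <<'E'
from h import *
z=np.load("pics/w6.npz");P=pose("wrist",{'tool_pos':z['pos'],'tcp_rot':z['rot']})
f=lambda x,y:(200+(x+.5)/3-.5,150+(y+.5)/3-.5)
t=np.array([.9976,.0691]);n=np.array([-.0691,.9976]);g=z['pos'][:2]
top=z['pos'][2]-14.2+7
for nm,a,h in [("cover edge",[f(32,50),f(688,50)],top),("housing edge",[f(106,24),f(614,24)],56),("cover holes",[f(102,122),f(614,120)],top)]:
    X=plane(P,a,h)[:,:2]-g;print(nm,'x',(X@t).round(1),'y',(X@n).round(1),'mid',(X.mean(0)@t).round(2),(X.mean(0)@n).round(2),'len',np.linalg.norm(X[1]-X[0]).round(1))
C=cloud(P,z['d']);print('plate z',np.median(C[200:230,225:260,2]),np.median(C[200:230,380:410,2]),'housing',np.median(C[160:164,260:380,2]))
E
```

```text
cover edge x [-54.6 -54.7] y [-41.   41.5] mid -54.66 0.25 len 82.5
housing edge x [-55.6 -55.6] y [-41.3  41.4] mid -55.6 0.05 len 82.7
cover holes x [-45.6 -45.9] y [-32.7  32.7] mid -45.75 0.02 len 65.4
plate z 99.23916019159336 98.98003217975305 housing 54.56300298982933
```

Request:
move_arm(
  deltas=[
    [[6,0,-0.4],0],
    [[12,0,-0.7],0],
    [[16,0,-0.7],0],
    [[16,0,-0.7],0],
    [[16,0,-0.7],0],
    [[16,0,-0.7],0],
  ],
)

```text
time: 16.08
tool_pos: [479.8, 62.7, 92.3]
tcp_rot: [-104.5, 89.6, -100.5]
ft_force: [0.4, 0.0, -3.3]
finger_gap: 17.0
```

```bash
python3 - <<'E'
from h import *
s=r.sense();p,d=r.snapshot("wrist");print(s['time'],s['tool_pos'],s['ft_force'].round(1),s['finger_gap'],s['qd'].round(1));np.savez("pics/w7.npz",p=p,d=d,pos=s['tool_pos'],rot=s['tcp_rot'])
C=cloud(pose("wrist",s),d);print('plate z',np.median(C[200:230,225:260,2]),np.median(C[200:230,380:410,2]))
a=cv2.resize(p[130:270,200:440],None,fx=3,fy=3,interpolation=cv2.INTER_CUBIC)
q,_=r.snapshot("scene");b=cv2.resize(q[190:340,220:400],None,fx=2,fy=2)
cv2.imwrite("pics/w7.png",a[:,:,::-1]);cv2.imwrite("pics/s7.png",b[:,:,::-1])
E
```

```text
16.075 [479.75234726  62.72124095  92.31856476] [ 0.4  0.  -3.3] 17.013090659084806 [-0.   0.   0.  -0.   0.   0.1]
plate z 83.57848350814969 83.31416041546287
```

View pics/w7.png

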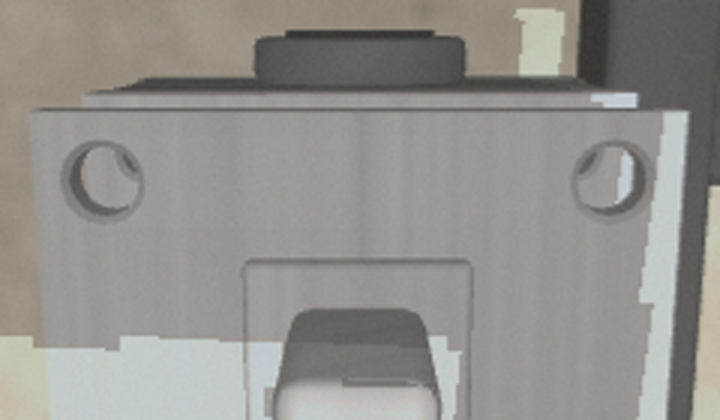

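View pics/s7.png

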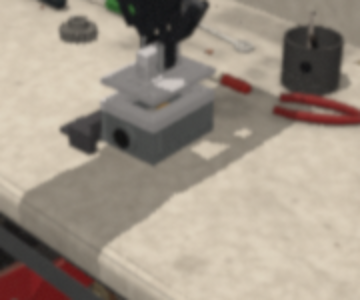

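The wrist crop shows housing edges at x = 82 and 638 and cover edges at x = 32 and 688, both centred on 360. The threaded holes show symmetrically through the cover holes at (125,160) and (590,160). The scene crop shows the cover level above the seated housing.

```bash
python3 - <<'E'
from h import *
z=np.load("pics/w7.npz");P=pose("wrist",{'tool_pos':z['pos'],'tcp_rot':z['rot']})
f=lambda x,y:(200+(x+.5)/3-.5,130+(y+.5)/3-.5)
t=np.array([.9976,.0691]);n=np.array([-.0691,.9976]);g=z['pos'][:2];top=z['pos'][2]-7.2
for nm,a,h in [("cover",[f(32,110),f(688,110)],top),("housing",[f(82,92),f(638,92)],56)]:
    X=plane(P,a,h)[:,:2]-g;print(nm,'x',(X@t).round(1),'y',(X@n).round(1))
s=r.sense();print(s['finger_gap'],s['ft_force'].round(1))
r.hand_in()
E
```

```text
cover x [-54.6 -54.7] y [-41.   41.5]
housing x [-55.2 -55.2] y [-41.5  41.8]
17.447337809475233 [-0.4 -0.2 -3.4]
the job is handed in; nothing more can be done
```

The job is handed in at about 16 s of the 56 s allowed. The arm is holding the cover level, about 22 mm above the housing.

**What I did:** I pushed the housing with both fingertips, spread apart, until it lay flat against the stop between the lugs. I then picked up the cover by its rib, moved it above the housing, and lowered it in two steps with a look in between.

**Last checks:**
- **Housing:** It lies against the stop, about 6 mm from its middle along x and within about 0.1° of its direction. The push force rose to about 16 N on contact with no further movement.
- **Cover:** In the final wrist picture the cover's near edge lines up with the housing's to within about 0.6 mm along x and 0.3 mm across. The rotation is within about 0.2° and the tilt about 0.4°.
- **Grip:** The measured finger gap is 17 mm, and the wrist carries about 3.4 N, which is roughly the cover's weight.

**What disagreed or was not checked:**
- **Hole spacing:** The wrist camera measured hole spacings 1–2% too small. I left this uncorrected because it hardly affects the centres.
- **Circle fit:** The automatic circle fit was poor on one cover hole, so I read the holes and plate edges by eye instead.
- **Far holes:** The gripper hides the two far holes, so I inferred their alignment from the near edges and did not see it directly.
- **First push:** It showed about 7 N upward on the tool, probably the finger joints touching the housing's top edge. I raised the tool 7 mm, and the housing showed no tilt.
- **Other items on the bench:** I did not measure their positions again at the end. No move went near them.

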